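# Clear the balance and stand the measuring cylinder on it

### The arm

A 6-joint arm with a two-finger parallel gripper is mounted at the origin on the work surface. World frame = base frame: x ahead of the robot, y to its left, z up, the work surface at z = 0. Lengths are in m, angles in rad, forces in N, time in s.
With the tool pointing down it reaches from about 0.325 to 0.775 m from the base axis. Payload 9.3 kg.
Tool frame: the origin (TCP) lies midway between the tips of the shut fingers; the grasp point (between the pads) lies arm.pinch_z behind it (arm.pinch_z is the distance from the TCP to the grasp point, in m); z points along the fingers, y is the line along which they close (so a half turn about z gives the same grasp; the last joint's range is limited). The gripper opens to 85 mm and grips with 20 to 120 N. Pads are 22 mm wide; open, the fingers measure 114 mm over their backs; the gripper's body (76 mm by 85 mm) begins 54 mm behind the grasp point. The pads swing forward as they close: fully open they stand 13 mm farther back than shut.
Start: joints at [1.062, 0.259, 0.021, 1.334, 0, 1.418], TCP at [0.192, 0.516, 0.231] pointing down, gripper open.
Joint ranges: [-3.04, 3.04], [-0.91, 1.82], [-1.04, 1.36], [-1.92, 1.95], [-1.52, 1.45], [-3.14, 3.14]. Speed limits (rad/s): [2.22, 2.22, 2.79, 3.14, 3.14, 3.14].

### API

Orientations are given as [roll, pitch, yaw] about the fixed x, y, z axes, in that order (R = Rz(yaw) Ry(pitch) Rx(roll)).
In Python, from workcell import arm, viewer, order gives the robot as it stands.
- The arm moves only by the shell command python3 -m crank 'ROWS' [FORCE]. ROWS is JSON, a list of rows, each an object of numbers: "x", "y", "z": the shift along the tool's x, y, z in cm; "rx", "ry", "rz": the turn, a rotation vector about the tool's x, y, z in rad; "gripper": the finger opening in cm, from 0 to 8.54. A call has exactly 8 rows; each row shifts and turns the commanded pose from where the row before left it, along the tool's axes as they then stand; what a row does not reach is not made up. A row lasts 1/12 s, in which the tool goes at most 41.7 mm and 7.16 degrees, less where a joint would pass 70% of its speed; a pose out of reach is approached as far as the arm can. A call is refused whole if a number of a shift passes 4.17 or a number of a turn 0.125, either way. A call with a gripper value outside its range is refused whole. The fingers move at their own pace and stop on an object; FORCE is the grip in N (left out, the last holds). Time passes only in rows, so rows that do not move let the fingers close, or fill a call up. It gives the time, the measured TCP pose, the force, the opening and the grip force at its end, in the units of the state.
- arm.state(): the state, without advancing time (a new reading comes with each control period).
- viewer.grab_frame(name): name is "side" or "top"; returns a dict with "frame" (400x640x3 uint8, blue, green, red), "range_z" (400x640 float32, m along the optical axis (not along the pixel's ray), 0 where there is no reading), "mtx" (3x3 intrinsics, pixels), "k1" (the pictures are not rectified: a ray, as slopes to the right and down, at radius r is drawn at 1 + k1 r^2 times it, then the intrinsics apply), "rvec" (rotation vector, rad) and "tvec" (3), from world to camera coordinates, as OpenCV has them. Camera axes: x right, y down, z forward; pixel columns grow to the right and rows downward; lengths in m; the calibration is good to about 2 mm. A picture is of the moment at which its call begins.
- order.hand_in(): hands the job in; it is judged then, once.
Trained networks look in a picture, given as the dict that the camera call returned (one of the last four; its "shot" number tells which), for a name from the list of things; names that differ only in an ending like _2 or _b are one class to them, and where a whole thing is asked for, a point or a joint stands for the part that bears it (a point fixed in the world has none). Each returns a list of dicts, best first, with "conf" (0 to 1); they miss things now and then, are a little off and sometimes report something else, mostly with a low value. They report only what shows in the picture. A call takes as long as a camera call. They do not tell look-alikes from the thing itself.
- viewer.outline_of(picture, thing): "pixels" (400x640 bool, what is visible of it) and "rect" ([left, top, right, bottom] in pixels, round what is visible of it).
- viewer.tip_of(picture, thing): "centre" ([column, row] in pixels: a listed point, or the origin of a listed thing).
The state is a dict: "time_s": time; "joint_pos": joint angles; "qd": joint speeds; "joint_torque": joint torques, N m; "tool_pos": TCP position; "tcp_rot": TCP orientation; "force": force on the tool from outside, world axes, zero at the start; "wrist_torque": the same for the moment, N m; "opening": finger opening in m; "finger_force": force on a finger pad.
Only numpy, scipy, OpenCV 4.12 (cv2) and the standard library are available. Lean on these libraries where they do the work, as an engineer would, in place of code of your own. Each camera call takes 0.05 s, during which the arm holds its last target. There are 200 camera calls.

### The job

Someone left a sample jar on the balance: take it off and set it down upright in the shallow tray. Then take the measuring cylinder out of its rest and stand it upright in the middle of the balance pan, setting it down gently rather than letting it drop or pressing hard on the pan, so that it stays standing by itself without wobbling. Leave the other things on the bench as they are.

Things in the scene. Friction and masses are not known exactly. Their poses are not given: they have to be found in the camera images.
- jar_center (a point): The jar that stands on the balance at the start: upright round jar, 57 mm across, 75 mm tall, clear with a white screw cap, 0.15 to 0.3 kg. This point is its centre, half-way up (37.5 mm above its underside); z is its axis, up. A twin jar stands elsewhere on the bench.
- tray: Shallow white square tray, fixed, 150 x 150 mm outside, rim 20 mm high, walls and floor 4 mm thick (inner floor 4 mm above the bench). Origin: centre of its underside, on the bench; x and y along its sides.
- cylinder_center (a point): Measuring cylinder, white, 0.05 to 0.1 kg, 170 mm long: round tube 20 mm thick, hexagonal foot 44 mm across flats, 8 mm thick; at the other end a lip 24 mm wide, 4 mm long. Starts lying level in its rest, lip towards the robot, axis 48 mm above the bench, the last 70 mm or more at the lip overhanging freely. This point: on its axis, half-way along; z runs from foot to lip.
- cylinder_foot (a point): Centre of the underside of the measuring cylinder's foot, 85 mm from its half-way point; z along the tube towards the lip. The weight is near the foot: the balance point is about 50 mm from here.
- rest: Black rest of the measuring cylinder, fixed: base 100 x 60 mm, 6 mm thick, with two V saddles 10 mm wide in which the tube lies loosely, open above, centred at x = +38 mm and -25 mm; they reach 52 mm above the bench and 40 mm across. Origin on the bench under the tube's axis; x along the lying tube, from lip to foot.
- pan_center (a point): Centre of the top face of the round steel balance pan (116 mm across), z up; 70 mm above the bench when unloaded. It belongs to a white balance, fixed, 200 x 170 mm and 48 mm high, which reaches 132 mm from this point towards the robot (the display side) and 68 mm beyond it.
- pan (a joint): How far the balance pan is pressed down (m): 0 unloaded, 0.008 at its stop. It is sprung and gives about 1 mm for each 1.5 N.
- jar2_center (a point): Bystander: twin of the jar (57 mm across, 75 mm tall), standing on the bench. Its centre.
- cylinder2_center (a point): Bystander: a shorter, thicker measuring cylinder (110 mm tall, tube 26 mm, foot 50 mm across flats), standing upright on the bench. Its centre, half-way up.
- flask_center (a point): Bystander: conical flask, 98 mm tall, 68 mm across its foot, standing on the bench. Its centre, half-way up.
- pen: Bystander: marker pen 130 mm long, 14 mm thick, lying on the bench between the robot and the balance. Origin under its middle; x along the pen.
- pipette: Bystander: hand pipette lying on the bench, about 260 mm long, 22 mm thick. Origin near its middle, on the bench; x along it, towards its tip.
Not all that is in view belongs to the job. Leave any purple or yellow look-alike of the part that bears jar_center alone.

How it is judged:
By the outcome, as a careful person would: the job done as asked, in the order asked, and still so for the second after the job is handed in, with the robot touching nothing.
It also fails if it takes over 53 s, if anything falls off the work surface, if the arm or the gripper's body presses on something with over 40 N, if the wrist force passes 120 N, or if a joint passes its speed limit or range.

## Working session

There is one attempt and no reset: what is moved stays moved. The work goes in short steps, Python scripts to look and compute and a shell command to move; the robot and the scene stay as the last step left them, time stands still between calls to the robot, and variables do not carry over. Pictures are saved under pics/ and viewed, at most 10 in all, crops included, and the job is handed in when it is done.

```bash
mkdir -p pics; ls; cat > h.py <<'E'
import numpy as np, cv2
from workcell import arm, viewer, order
def pts(p, px):
    """world points of pixels Nx2 (col,row) via depth"""
    px=np.asarray(px,float).reshape(-1,2)
    n=ray(p,px)
    d=p["range_z"][px[:,1].round().astype(int),px[:,0].round().astype(int)]
    return w(p,np.c_[n,np.ones(len(n))]*d[:,None]), d
def ray(p,px):
    return cv2.undistortPoints(np.asarray(px,float).reshape(-1,1,2),p["mtx"],np.array([p["k1"],0,0,0.]))[:,0]
def w(p,c):
    R=cv2.Rodrigues(np.asarray(p["rvec"],float))[0]
    return (c-np.asarray(p["tvec"],float).ravel())@R
def at_z(p,px,z):
    n=ray(p,px); o=w(p,np.zeros((1,3)))[0]; d=w(p,np.c_[n,np.ones(len(n))])-o
    return o+d*((z-o[2])/d[:,2])[:,None]
def cloud(p,m):
    r,c=np.nonzero(m); x,d=pts(p,np.c_[c,r]); return x[d>0]
E
python3 - <<'E'
from h import *
print(arm.state(), arm.pinch_z)
Z=dict(jar_center=.1075,tray=.004,cylinder_center=.048,cylinder_foot=.048,rest=.0,pan_center=.07,jar2_center=.0375,cylinder2_center=.055,flask_center=.049,pen=.0,pipette=0)
for cam in("top","side"):
    p=viewer.grab_frame(cam); cv2.imwrite(f"pics/{cam}0.png",p["frame"])
    print(cam,w(p,np.zeros((1,3))).round(3))
    for t,z in Z.items():
        for q in viewer.tip_of(p,t)[:3]:
            print(t,round(q["conf"],2),np.round(q["centre"]),at_z(p,q["centre"],z).round(3)[0])
        o=viewer.outline_of(p,t)
        for q in o[:2]:
            c=cloud(p,q["pixels"]); 
            if len(c): print("   ol",round(q["conf"],2),q["rect"],np.percentile(c,[2,50,98],axis=0).round(3).tolist())
E
```

```text
pics
{'time_s': 0.0, 'joint_pos': array([1.06238395e+00, 2.59185277e-01, 2.07539891e-02, 1.33367036e+00,
       1.19252855e-05, 1.41819792e+00]), 'qd': array([ 0.001711  , -0.00059824,  0.00085177, -0.00126661,  0.00058649,
       -0.00047143]), 'joint_torque': array([ 3.35579163e-03, -5.55640090e+01,  3.44530821e+01,  1.36005887e-02,
       -5.57836734e-05, -6.07570041e-05]), 'tool_pos': array([0.19146046, 0.51530891, 0.23066685]), 'tcp_rot': array([-3.14030431e+00, -2.10204452e-04,  2.78577854e+00]), 'force': array([ 0.02993997,  0.38492126, -0.8061494 ]), 'wrist_torque': array([-0.0159492 , -0.00501352, -0.04616331]), 'finger_force': 0.0, 'opening': 0.08551504729273873} 0.0187
top [[ 0.505 -0.082  0.964]]
jar_center 0.95 [354. 236.] [ 0.527 -0.148  0.108]
jar_center 0.79 [287. 202.] [0.606 0.007 0.108]
jar_center 0.77 [245. 286.] [0.416 0.099 0.108]
   ol 0.93 [343.2, 226.7, 371.3, 248.7] [[0.508, -0.181, 0.013], [0.532, -0.154, 0.076], [0.557, -0.127, 0.079]]
   ol 0.79 [272.2, 189.4, 301.1, 214.7] [[0.578, -0.02, 0.089], [0.602, 0.005, 0.144], [0.629, 0.033, 0.147]]
tray 0.56 [4
[... 3388 characters left out ...]
7, 0.212, 0.078]]
   ol 0.31 [317.4, 248.9, 406.8, 319.0] [[0.514, -0.387, 0.001], [0.591, -0.31, 0.005], [0.669, -0.232, 0.022]]
cylinder2_center 0.89 [353. 180.] [0.789 0.013 0.055]
   ol 0.65 [345.1, 163.1, 361.0, 199.5] [[0.764, 0.0, 0.001], [0.78, 0.011, 0.058], [0.799, 0.055, 0.112]]
   ol 0.92 [372.5, 198.6, 398.5, 235.5] [[0.739, -0.205, 0.005], [0.759, -0.184, 0.039], [0.788, -0.158, 0.1]]
pen 0.48 [241. 250.] [ 0.398 -0.041  0.   ]
pipette 0.68 [410. 332.] [ 0.604 -0.48   0.   ]
pipette 0.67 [382. 215.] [ 0.802 -0.115  0.   ]
pipette 0.53 [302. 192.] [0.666 0.107 0.   ]
   ol 0.81 [353.4, 315.8, 464.1, 346.3] [[0.484, -0.518, -0.001], [0.613, -0.491, 0.015], [0.707, -0.449, 0.022]]
```

View pics/top0.png

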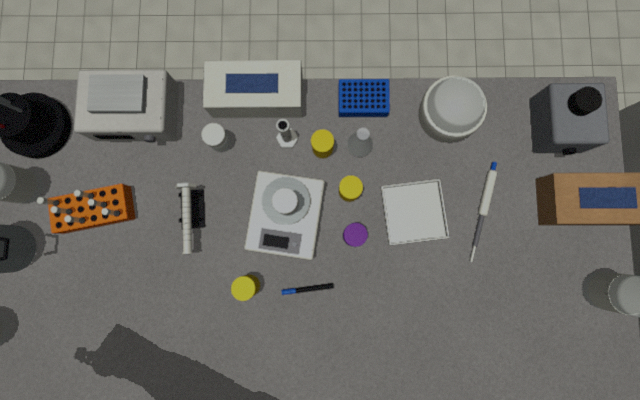

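View pics/side0.png

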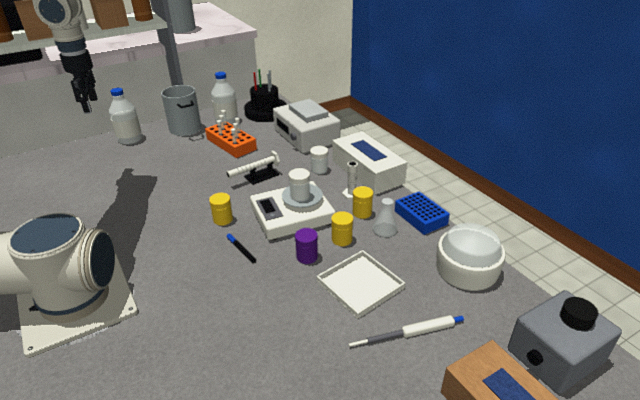

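The views match the networks' reports. In the top view the white-capped jar is on the pan at about (286,202), with the tray at (414,211) and the cylinder at (186,218), its lip at row 254. The yellow and purple jars are decoys. Next I refine the key poses from depth.

```bash
python3 - <<'E'
from h import *
J=[];P=[];C=[];T=[];Rr=[]
for cam in("top","side"):
    p=viewer.grab_frame(cam); r,c=np.mgrid[0:400,0:640]
    X=cloud(p,p["range_z"]>0)
    def box(a,b,c_,d,e,f): return X[(X[:,0]>a)&(X[:,0]<b)&(X[:,1]>c_)&(X[:,1]<d)&(X[:,2]>e)&(X[:,2]<f)]
    j=box(.55,.66,-.05,.06,.138,.152); e=cv2.minEnclosingCircle(j[:,:2].astype(np.float32)); print(cam,"jar",len(j),e,j.mean(0).round(4))
    q=box(.52,.71,-.07,.09,.063,.076); print(" pan",len(q),cv2.minEnclosingCircle(q[:,:2].astype(np.float32)),q[:,2].mean())
    b=box(.4,.8,-.12,.15,.04,.055); print(" bal",cv2.minAreaRect(b[:,:2].astype(np.float32)))
    t=box(.48,.72,-.42,-.19,.012,.026); print(" tray",cv2.minAreaRect(t[:,:2].astype(np.float32)))
    k=box(.45,.7,.2,.32,.05,.063); k=k[abs(k[:,1]-np.median(k[:,1]))<.015]
    for lo in np.arange(.48,.67,.02):
        s=k[(k[:,0]>=lo)&(k[:,0]<lo+.02)]
        if len(s): print("   cyl",lo.round(2),len(s),s.min(0).round(4),s.max(0).round(4),s.mean(0).round(4))
E
```

```text
top jar 517 ((0.6049352884292603, 0.007469143718481064), 0.028491724282503128) [0.6045 0.0073 0.1439]
 pan 1207 ((0.6146560907363892, 0.012838339433073997), 0.058193545788526535) 0.06897571435184609
 bal ((0.5835681557655334, 0.006023436784744263), (0.21135109663009644, 0.3828573524951935), 74.18346405029297)
 tray ((0.5917412042617798, -0.3077844977378845), (0.14990487694740295, 0.15076971054077148), 6.960011959075928)
   cyl 0.48 42 [0.4887 0.2423 0.052 ] [0.4984 0.2624 0.0621] [0.4933 0.2517 0.0569]
   cyl 0.5 68 [0.5007 0.2455 0.0507] [0.52   0.2621 0.0603] [0.5099 0.2529 0.0562]
   cyl 0.52 64 [0.52   0.2463 0.0507] [0.5394 0.265  0.0604] [0.5306 0.2538 0.0562]
   cyl 0.54 68 [0.5415 0.2474 0.0505] [0.5589 0.2672 0.0609] [0.5503 0.2561 0.0557]
   cyl 0.56 65 [0.5608 0.2415 0.0505] [0.5783 0.2673 0.062 ] [0.5693 0.2572 0.0563]
   cyl 0.58 67 [0.5804 0.2505 0.0503] [0.6    0.2679 0.0603] [0.5897 0.259  0.0561]
   cyl 0.6 64 [0.6001 0.2521 0.05  ] [0.6198 0.2694 0.0607] [0.6104 0.2596 0.0557]
   cyl 0.62 59 [0.6204 0.2529 0.0511] [0.6397 0.2698 0.0602] [0.6302 0.261  0.056 ]
   cyl
[... 640 characters left out ...]
0.062 ] [0.5096 0.2479 0.0554]
   cyl 0.52 29 [0.5206 0.2408 0.0506] [0.5398 0.2611 0.0609] [0.5305 0.2496 0.0556]
   cyl 0.54 26 [0.541  0.2413 0.0507] [0.5587 0.2612 0.0595] [0.5498 0.2509 0.0557]
   cyl 0.56 24 [0.5603 0.2371 0.0515] [0.5796 0.2642 0.06  ] [0.5699 0.2522 0.056 ]
   cyl 0.58 27 [0.5801 0.2467 0.0502] [0.5999 0.2643 0.0605] [0.5901 0.2545 0.0542]
   cyl 0.6 24 [0.6001 0.2435 0.0508] [0.6199 0.2636 0.0597] [0.6101 0.2547 0.0556]
   cyl 0.62 23 [0.6212 0.2402 0.0504] [0.6399 0.2661 0.0612] [0.6295 0.2547 0.0554]
   cyl 0.64 32 [0.6403 0.2369 0.0508] [0.6598 0.2635 0.0627] [0.6497 0.2506 0.0563]
   cyl 0.66 1 [0.6605 0.2459 0.0533] [0.6605 0.2459 0.0533] [0.6605 0.2459 0.0533]
```

```bash
cat >> h.py <<'E'
from scipy.spatial.transform import Rotation as Rn
import sys
def go(pos,rpy=None):
    """shift (cm) in tool axes, then rotvec (rad, tool axes) to a target"""
    s=arm.state(); R=Rn.from_euler('xyz',s['tcp_rot'])
    t=R.inv().apply(np.asarray(pos)-s['tool_pos'])*100
    o="" if rpy is None else (R.inv()*Rn.from_euler('xyz',rpy)).as_rotvec().round(3)
    print("t",round(s['time_s'],2),"pos",s['tool_pos'].round(4),"rpy",s['tcp_rot'].round(3),"q",s['joint_pos'].round(2),"F",s['force'].round(2),"op",round(s['opening'],4),round(s['finger_force'],1),"| shift",t.round(2),o)
E
python3 -m crank '[{"rz":-0.12},{"rz":-0.12},{"rz":-0.12},{"rz":-0.12},{"x":-1.93,"y":-3.09},{"x":-1.93,"y":-3.09},{"x":-1.93,"y":-3.09},{"x":-1.93,"y":-3.09}]' 40
python3 -m crank '[{"x":-1.93,"y":-3.09},{"x":-1.93,"y":-3.09},{"x":-1.93,"y":-3.09},{"x":-1.93,"y":-3.09},{"x":-1.93,"y":-3.09},{"x":-1.93,"y":-3.09},{"x":-1.93,"y":-3.09},{"x":-1.93,"y":-3.09}]'
python3 -m crank '[{"x":-1.93,"y":-3.09},{"x":-1.93,"y":-3.09},{"x":-1.93,"y":-3.09},{"x":-1.93,"y":-3.09},{"x":-1.93,"y":-3.09},{"x":-1.93,"y":-3.09},{},{}]'
python3 -c "from h import *; go([.605,.006,.096],[np.pi,0,3.264])"
```

```text
t 2.4 pos [0.1916 0.5156 0.2313] rpy [-3.142 -0.     2.786] q [1.06 0.26 0.02 1.33 0.   1.42] F [-0.67  0.67 -0.46] op 0.0856 0.0 | shift [-56.5  -33.36  13.53] [ 0.    -0.    -0.478]invalid input at $[0]: expected keys x, y, z, rx, ry, rz, gripper
invalid input at $[0]: expected keys x, y, z, rx, ry, rz, gripper
invalid input at $[0]: expected keys x, y, z, rx, ry, rz, gripper
```

```bash
python3 -m crank '[{"x":0,"y":0,"z":0,"rx":0,"ry":0,"rz":-0.12,"gripper":8.5},{"x":0,"y":0,"z":0,"rx":0,"ry":0,"rz":-0.12,"gripper":8.5},{"x":0,"y":0,"z":0,"rx":0,"ry":0,"rz":-0.12,"gripper":8.5},{"x":0,"y":0,"z":0,"rx":0,"ry":0,"rz":-0.12,"gripper":8.5},{"x":-1.93,"y":-3.09,"z":0,"rx":0,"ry":0,"rz":0,"gripper":8.5},{"x":-1.93,"y":-3.09,"z":0,"rx":0,"ry":0,"rz":0,"gripper":8.5},{"x":-1.93,"y":-3.09,"z":0,"rx":0,"ry":0,"rz":0,"gripper":8.5},{"x":-1.93,"y":-3.09,"z":0,"rx":0,"ry":0,"rz":0,"gripper":8.5}]' 40
python3 -m crank '[{"x":-1.93,"y":-3.09,"z":0,"rx":0,"ry":0,"rz":0,"gripper":8.5},{"x":-1.93,"y":-3.09,"z":0,"rx":0,"ry":0,"rz":0,"gripper":8.5},{"x":-1.93,"y":-3.09,"z":0,"rx":0,"ry":0,"rz":0,"gripper":8.5},{"x":-1.93,"y":-3.09,"z":0,"rx":0,"ry":0,"rz":0,"gripper":8.5},{"x":-1.93,"y":-3.09,"z":0,"rx":0,"ry":0,"rz":0,"gripper":8.5},{"x":-1.93,"y":-3.09,"z":0,"rx":0,"ry":0,"rz":0,"gripper":8.5},{"x":-1.93,"y":-3.09,"z":0,"rx":0,"ry":0,"rz":0,"gripper":8.5},{"x":-1.93,"y":-3.09,"z":0,"rx":0,"ry":0,"rz":0,"gripper":8.5}]'
python3 -m crank '[{"x":-1.93,"y":-3.09,"z":0,"rx":0,"ry":0,"rz":0,"gripper":8.5},{"x":-1.93,"y":-3.09,"z":0,"rx":0,"ry":0,"rz":0,"gripper":8.5},{"x":-1.93,"y":-3.09,"z":0,"rx":0,"ry":0,"rz":0,"gripper":8.5},{"x":-1.93,"y":-3.09,"z":0,"rx":0,"ry":0,"rz":0,"gripper":8.5},{"x":-1.93,"y":-3.09,"z":0,"rx":0,"ry":0,"rz":0,"gripper":8.5},{"x":-1.93,"y":-3.09,"z":0,"rx":0,"ry":0,"rz":0,"gripper":8.5},{"x":0,"y":0,"z":0,"rx":0,"ry":0,"rz":0,"gripper":8.5},{"x":0,"y":0,"z":0,"rx":0,"ry":0,"rz":0,"gripper":8.5}]'
python3 -c "from h import *; go([.605,.006,.096],[np.pi,0,3.264])"
```

```text
time_s: 3.07
tool_pos: [0.284, 0.4013, 0.2313]
tcp_rot: [3.142, 0.0, -3.016]
force: [0.9, -0.0, -0.1]
opening: 0.085
finger_force: 0.0
time_s: 3.73
tool_pos: [0.4682, 0.1746, 0.2315]
tcp_rot: [3.141, 0.001, -3.018]
force: [1.0, 0.9, 0.6]
opening: 0.0853
finger_force: 0.0
time_s: 4.4
tool_pos: [0.606, 0.0049, 0.2302]
tcp_rot: [3.141, -0.001, -3.02]
force: [-1.4, 0.1, -0.4]
opening: 0.0849
finger_force: 0.0
t 4.4 pos [0.606  0.0049 0.2302] rpy [ 3.141e+00 -1.000e-03 -3.020e+00] q [-0.13  0.36  0.16  1.38 -0.   -0.25] F [-1.4   0.13 -0.38] op 0.0849 0.0 | shift [ 0.07  0.12 13.42] [ 0.    -0.001 -0.001]
```

```bash
python3 -m crank '[{"x":0.07,"y":0.12,"z":2.4,"rx":0,"ry":0,"rz":0,"gripper":8.5},{"x":0,"y":0,"z":2.8,"rx":0,"ry":0,"rz":0,"gripper":8.5},{"x":0,"y":0,"z":2.8,"rx":0,"ry":0,"rz":0,"gripper":8.5},{"x":0,"y":0,"z":2.8,"rx":0,"ry":0,"rz":0,"gripper":8.5},{"x":0,"y":0,"z":1.7,"rx":0,"ry":0,"rz":0,"gripper":8.5},{"x":0,"y":0,"z":0.9,"rx":0,"ry":0,"rz":0,"gripper":8.5},{"x":0,"y":0,"z":0,"rx":0,"ry":0,"rz":0,"gripper":8.5},{"x":0,"y":0,"z":0,"rx":0,"ry":0,"rz":0,"gripper":6.5}]'
python3 -m crank '[{"x":0,"y":0,"z":0,"rx":0,"ry":0,"rz":0,"gripper":5.9},{"x":0,"y":0,"z":0,"rx":0,"ry":0,"rz":0,"gripper":5.5},{"x":0,"y":0,"z":0,"rx":0,"ry":0,"rz":0,"gripper":5},{"x":0,"y":0,"z":0,"rx":0,"ry":0,"rz":0,"gripper":5},{"x":0,"y":0,"z":0,"rx":0,"ry":0,"rz":0,"gripper":5},{"x":0,"y":0,"z":0,"rx":0,"ry":0,"rz":0,"gripper":5},{"x":0,"y":0,"z":0,"rx":0,"ry":0,"rz":0,"gripper":5},{"x":0,"y":0,"z":0,"rx":0,"ry":0,"rz":0,"gripper":5}]' 40
python3 -c "from h import *; go([.592,-.308,.21],[np.pi,0,3.264])"
```

```text
time_s: 5.07
tool_pos: [0.6044, 0.0083, 0.098]
tcp_rot: [-3.142, 0.0, -3.017]
force: [-0.8, -1.0, 0.2]
opening: 0.0748
finger_force: 0.0
time_s: 5.73
tool_pos: [0.6047, 0.0079, 0.0976]
tcp_rot: [3.141, 0.001, -3.017]
force: [2.1, 3.5, 3.6]
opening: 0.0558
finger_force: 42.0
t 5.73 pos [0.6047 0.0079 0.0976] rpy [ 3.141e+00  1.000e-03 -3.017e+00] q [-0.13  0.42 -0.09  1.06  0.   -0.25] F [2.06 3.54 3.57] op 0.0558 42.0 | shift [  5.17 -31.19 -11.25] [0.    0.001 0.002]
```

```bash
python3 -m crank '[{"x":0,"y":0,"z":-0.5,"rx":0,"ry":0,"rz":0,"gripper":5},{"x":0,"y":0,"z":-1.5,"rx":0,"ry":0,"rz":0,"gripper":5},{"x":0,"y":0,"z":-2.5,"rx":0,"ry":0,"rz":0,"gripper":5},{"x":0,"y":0,"z":-2.5,"rx":0,"ry":0,"rz":0,"gripper":5},{"x":0,"y":-0.6,"z":-1,"rx":0,"ry":0,"rz":0,"gripper":5},{"x":0.3,"y":-1.6,"z":0,"rx":0,"ry":0,"rz":0,"gripper":5},{"x":0.5,"y":-2.7,"z":0,"rx":0,"ry":0,"rz":0,"gripper":5},{"x":0.5,"y":-2.7,"z":0,"rx":0,"ry":0,"rz":0,"gripper":5}]'
python3 -m crank '[{"x":0.5,"y":-2.7,"z":0,"rx":0,"ry":0,"rz":0,"gripper":5},{"x":0.5,"y":-2.7,"z":0,"rx":0,"ry":0,"rz":0,"gripper":5},{"x":0.5,"y":-2.7,"z":0,"rx":0,"ry":0,"rz":0,"gripper":5},{"x":0.5,"y":-2.7,"z":0,"rx":0,"ry":0,"rz":0,"gripper":5},{"x":0.5,"y":-2.7,"z":0,"rx":0,"ry":0,"rz":0,"gripper":5},{"x":0.5,"y":-2.7,"z":0,"rx":0,"ry":0,"rz":0,"gripper":5},{"x":0.5,"y":-2.7,"z":0,"rx":0,"ry":0,"rz":0,"gripper":5},{"x":0.3,"y":-2.7,"z":0,"rx":0,"ry":0,"rz":0,"gripper":5}]'
python3 -m crank '[{"x":0.3,"y":-1.5,"z":0,"rx":0,"ry":0,"rz":0,"gripper":5},{"x":0.2,"y":-0.5,"z":0,"rx":0,"ry":0,"rz":0,"gripper":5},{"x":0,"y":0,"z":2,"rx":0,"ry":0,"rz":0,"gripper":5},{"x":0,"y":0,"z":2.8,"rx":0,"ry":0,"rz":0,"gripper":5},{"x":0,"y":0,"z":2.8,"rx":0,"ry":0,"rz":0,"gripper":5},{"x":0,"y":0,"z":2,"rx":0,"ry":0,"rz":0,"gripper":5},{"x":0,"y":0,"z":0.5,"rx":0,"ry":0,"rz":0,"gripper":5},{"x":0,"y":0,"z":0,"rx":0,"ry":0,"rz":0,"gripper":5}]'
python3 - <<'E'
from h import *
go([.592,-.308,.033],[np.pi,0,3.264])
p=viewer.grab_frame("side"); X=cloud(p,p["range_z"]>0)
b=X[(abs(X[:,0]-.592)<.04)&(abs(X[:,1]+.308)<.04)]
cv2.imwrite("pics/s1.png",cv2.resize(p["frame"][150:350,220:500],None,fx=2.5,fy=2.5))
E
```

```text
time_s: 6.4
tool_pos: [0.6003, -0.0701, 0.1766]
tcp_rot: [-3.141, -0.002, -3.016]
force: [0.1, -0.1, -2.5]
opening: 0.0559
finger_force: 43.1
time_s: 7.07
tool_pos: [0.5887, -0.2901, 0.1762]
tcp_rot: [3.141, -0.002, -3.018]
force: [0.8, 0.3, -2.0]
opening: 0.0559
finger_force: 43.1
time_s: 7.73
tool_pos: [0.5865, -0.3076, 0.0745]
tcp_rot: [3.139, -0.003, -3.017]
force: [0.5, 0.3, -2.0]
opening: 0.056
finger_force: 43.2
t 7.73 pos [ 0.5865 -0.3076  0.0745] rpy [ 3.139e+00 -3.000e-03 -3.017e+00] q [-0.61  0.53  0.03  1.08 -0.   -0.73] F [ 0.51  0.32 -1.98] op 0.056 43.2 | shift [-0.56 -0.12  4.15] [ 0.003 -0.003  0.002]
```

View pics/s1.png

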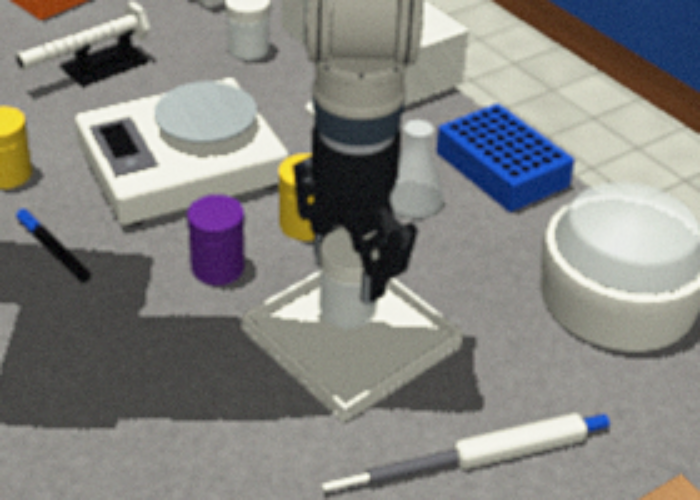

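The jar hangs upright in the gripper over the middle of the tray (crop pixel ~(348,285)), and the pan is empty. Next I lower it, release and rise.

```bash
python3 -m crank '[{"x":-0.3,"y":-0.1,"z":1.2,"rx":0,"ry":0,"rz":0,"gripper":5},{"x":-0.25,"y":0,"z":1.2,"rx":0,"ry":0,"rz":0,"gripper":5},{"x":0,"y":0,"z":0.8,"rx":0,"ry":0,"rz":0,"gripper":5},{"x":0,"y":0,"z":0.4,"rx":0,"ry":0,"rz":0,"gripper":5},{"x":0,"y":0,"z":0.2,"rx":0,"ry":0,"rz":0,"gripper":5},{"x":0,"y":0,"z":0.15,"rx":0,"ry":0,"rz":0,"gripper":5},{"x":0,"y":0,"z":0.1,"rx":0,"ry":0,"rz":0,"gripper":5},{"x":0,"y":0,"z":0,"rx":0,"ry":0,"rz":0,"gripper":5}]'
python3 -c "from h import *; go([.592,-.308,.0326],[np.pi,0,3.264])"
```

```text
time_s: 8.45
tool_pos: [0.5931, -0.3092, 0.0359]
tcp_rot: [-3.141, 0.0, -3.017]
force: [-0.3, -0.1, -2.0]
opening: 0.0558
finger_force: 43.2
t 8.45 pos [ 0.5931 -0.3092  0.0359] rpy [-3.141  0.    -3.017] q [-0.61  0.56 -0.01  1.   -0.   -0.73] F [-0.29 -0.13 -1.98] op 0.0558 43.2 | shift [0.09 0.13 0.33] [-0.     0.     0.002]
```

```bash
python3 -m crank '[{"x":0,"y":0,"z":0.1,"rx":0,"ry":0,"rz":0,"gripper":5},{"x":0,"y":0,"z":0.1,"rx":0,"ry":0,"rz":0,"gripper":5},{"x":0,"y":0,"z":0.05,"rx":0,"ry":0,"rz":0,"gripper":5},{"x":0,"y":0,"z":0.04,"rx":0,"ry":0,"rz":0,"gripper":5},{"x":0,"y":0,"z":0,"rx":0,"ry":0,"rz":0,"gripper":5},{"x":0,"y":0,"z":0,"rx":0,"ry":0,"rz":0,"gripper":5},{"x":0,"y":0,"z":0,"rx":0,"ry":0,"rz":0,"gripper":5},{"x":0,"y":0,"z":0,"rx":0,"ry":0,"rz":0,"gripper":5}]'
python3 -c "from h import *; go([.592,-.308,.0326],[np.pi,0,3.264])"
```

```text
time_s: 9.12
tool_pos: [0.5936, -0.3092, 0.0352]
tcp_rot: [-3.14, 0.002, -3.017]
force: [-3.9, 3.7, 11.6]
opening: 0.0559
finger_force: 44.0
t 9.12 pos [ 0.5936 -0.3092  0.0352] rpy [-3.140e+00  2.000e-03 -3.017e+00] q [-0.61  0.56 -0.01  1.    0.   -0.73] F [-3.89  3.66 11.58] op 0.0559 44.0 | shift [0.14 0.14 0.26] [-0.002  0.002  0.002]
```

```bash
python3 -m crank '[{"x":0,"y":0,"z":-0.1,"rx":0,"ry":0,"rz":0,"gripper":5.7},{"x":0,"y":0,"z":0,"rx":0,"ry":0,"rz":0,"gripper":6},{"x":0,"y":0,"z":0,"rx":0,"ry":0,"rz":0,"gripper":6.5},{"x":0,"y":0,"z":0,"rx":0,"ry":0,"rz":0,"gripper":7.5},{"x":0,"y":0,"z":0,"rx":0,"ry":0,"rz":0,"gripper":8.3},{"x":0,"y":0,"z":-1,"rx":0,"ry":0,"rz":0,"gripper":8.3},{"x":0,"y":0,"z":-2,"rx":0,"ry":0,"rz":0,"gripper":8.3},{"x":0,"y":0,"z":-3,"rx":0,"ry":0,"rz":0,"gripper":8.3}]'
python3 -m crank '[{"x":0,"y":0,"z":-4,"rx":0,"ry":0,"rz":0,"gripper":8.3},{"x":0,"y":0,"z":-4,"rx":0,"ry":0,"rz":0,"gripper":8.3},{"x":0,"y":0,"z":-4,"rx":0,"ry":0,"rz":0,"gripper":8.3},{"x":0,"y":0,"z":-2,"rx":0,"ry":0,"rz":0,"gripper":8.3},{"x":0,"y":0,"z":0,"rx":0,"ry":0,"rz":0,"gripper":8.3},{"x":0,"y":0,"z":0,"rx":0,"ry":0,"rz":0,"gripper":8.3},{"x":0,"y":0,"z":0,"rx":0,"ry":0,"rz":0,"gripper":8.3},{"x":0,"y":0,"z":0,"rx":0,"ry":0,"rz":0,"gripper":8.3}]'
python3 - <<'E'
from h import *
go([.43,.25,.22],[np.pi,0,3.264])
p=viewer.grab_frame("side"); X=cloud(p,p["range_z"]>0)
b=X[(abs(X[:,0]-.592)<.06)&(abs(X[:,1]+.308)<.06)&(X[:,2]>.07)&(X[:,2]<.09)]
print(len(b),b.mean(0),b.std(0))
cv2.imwrite("pics/s2.png",cv2.resize(p["frame"][150:350,220:500],None,fx=2.5,fy=2.5))
# kinematics: solve planar FK from the poses seen? print joints
E
```

```text
time_s: 9.78
tool_pos: [0.5919, -0.3084, 0.0926]
tcp_rot: [3.139, -0.003, -3.018]
force: [0.7, -0.6, -0.2]
opening: 0.0833
finger_force: 0.0
time_s: 10.45
tool_pos: [0.5926, -0.3088, 0.2326]
tcp_rot: [3.14, -0.002, -3.017]
force: [-0.3, 0.1, -0.2]
opening: 0.0831
finger_force: 0.0
t 10.45 pos [ 0.5926 -0.3088  0.2326] rpy [ 3.140e+00 -2.000e-03 -3.017e+00] q [-0.61  0.47  0.35  1.45 -0.   -0.73] F [-0.32  0.13 -0.23] op 0.0831 0.0 | shift [ 9.21 57.46  1.36] [ 0.002 -0.002  0.002]
388 [ 0.59133924 -0.31315567  0.07870599] [0.01480947 0.01501314 0.00255379]
```

View pics/s2.png

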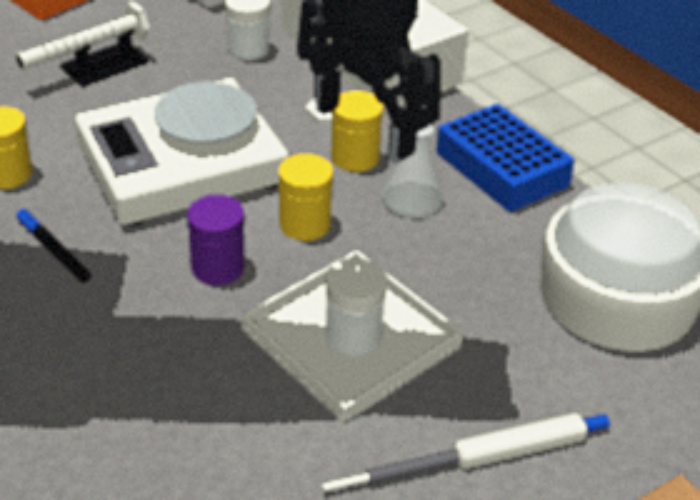

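The jar stands upright in the middle of the tray (crop ~(355,310)). Now to the cylinder. I'll tilt the tool to 35° below horizontal along the tube.

```bash
python3 -m crank '[{"x":0.5,"y":3.8,"z":0,"rx":0,"ry":0,"rz":0,"gripper":8.3},{"x":0.5,"y":3.8,"z":0,"rx":0,"ry":0,"rz":0,"gripper":8.3},{"x":0.5,"y":3.8,"z":0,"rx":0,"ry":0,"rz":0,"gripper":8.3},{"x":0.5,"y":3.8,"z":0,"rx":0,"ry":0,"rz":0,"gripper":8.3},{"x":0.5,"y":3.8,"z":0,"rx":0,"ry":0,"rz":0,"gripper":8.3},{"x":0.5,"y":3.8,"z":0,"rx":0,"ry":0,"rz":0,"gripper":8.3},{"x":0.5,"y":3.8,"z":0,"rx":0,"ry":0,"rz":0,"gripper":8.3},{"x":0.5,"y":3.8,"z":0,"rx":0,"ry":0,"rz":0,"gripper":8.3}]'
python3 -m crank '[{"x":0.5,"y":3.8,"z":0,"rx":0,"ry":0,"rz":0,"gripper":8.3},{"x":0.5,"y":3.8,"z":0,"rx":0,"ry":0,"rz":0,"gripper":8.3},{"x":0.5,"y":3.8,"z":0,"rx":0,"ry":0,"rz":0,"gripper":8.3},{"x":0.5,"y":3.8,"z":0,"rx":0,"ry":0,"rz":0,"gripper":8.3},{"x":0.5,"y":3.8,"z":0,"rx":0,"ry":0,"rz":0,"gripper":8.3},{"x":0.5,"y":3.8,"z":0,"rx":0,"ry":0,"rz":0,"gripper":8.3},{"x":0.5,"y":3.8,"z":0,"rx":0,"ry":0,"rz":0,"gripper":8.3},{"x":0,"y":0,"z":0,"rx":0,"ry":0,"rz":0.06,"gripper":8.3}]'
python3 -m crank '[{"x":0,"y":0,"z":0,"rx":0,"ry":-0.12,"rz":0,"gripper":8.3},{"x":0,"y":0,"z":0,"rx":0,"ry":-0.12,"rz":0,"gripper":8.3},{"x":0,"y":0,"z":0,"rx":0,"ry":-0.12,"rz":0,"gripper":8.3},{"x":0,"y":0,"z":0,"rx":0,"ry":-0.12,"rz":0,"gripper":8.3},{"x":0,"y":0,"z":0,"rx":0,"ry":-0.12,"rz":0,"gripper":8.3},{"x":0,"y":0,"z":0,"rx":0,"ry":-0.12,"rz":0,"gripper":8.3},{"x":0,"y":0,"z":0,"rx":0,"ry":-0.12,"rz":0,"gripper":8.3},{"x":0,"y":0,"z":0,"rx":0,"ry":-0.12,"rz":0,"gripper":8.3}]'
cat >> h.py <<'E'
def Rg(a,psi):  # grasp orientation: heading psi, a below horizontal
    z=np.array([np.cos(a)*np.cos(psi),np.cos(a)*np.sin(psi),-np.sin(a)]); y=np.array([-np.sin(psi),np.cos(psi),0])
    return Rn.from_matrix(np.c_[np.cross(y,z),y,z])
E
python3 - <<'E'
from h import *
s=arm.state(); print(Rn.from_euler('xyz',s['tcp_rot']).as_matrix().round(3))
R=Rg(.61,.062); z=R.as_matrix()[:,2]
t=np.array([.515,.252,.048])+.0187*z
go(t-.10*z,R.as_euler('xyz'))
E
```

```text
time_s: 11.17
tool_pos: [0.5145, -0.0107, 0.233]
tcp_rot: [3.141, -0.001, -3.018]
force: [0.4, 1.2, 0.3]
opening: 0.0829
finger_force: 0.0
time_s: 11.83
tool_pos: [0.4455, 0.2522, 0.233]
tcp_rot: [3.14, -0.002, -3.071]
force: [0.7, -0.7, -0.2]
opening: 0.0829
finger_force: 0.0
time_s: 12.5
tool_pos: [0.4471, 0.2469, 0.2334]
tcp_rot: [-3.141, 0.937, -3.076]
force: [0.5, 2.2, 0.8]
opening: 0.083
finger_force: 0.0
[[-0.591 -0.065  0.804]
 [-0.039  0.998  0.052]
 [-0.806 -0.    -0.592]]
t 12.5 pos [0.4471 0.2469 0.2334] rpy [-3.141  0.937 -3.076] q [ 0.56 -0.18 -0.87  0.01 -0.4   0.31] F [0.48 2.23 0.76] op 0.083 0.0 | shift [11.1   0.09  8.33] [ 0.002 -0.024  0.002]
```

```bash
python3 -m crank '[{"x":-1.5,"y":0.05,"z":2.1,"rx":0,"ry":-0.02,"rz":0,"gripper":8.3},{"x":-1.6,"y":0.05,"z":2.1,"rx":0,"ry":0,"rz":0,"gripper":8.3},{"x":-1.6,"y":0,"z":2.1,"rx":0,"ry":0,"rz":0,"gripper":8.3},{"x":2,"y":0,"z":1.4,"rx":0,"ry":0,"rz":0,"gripper":8.3},{"x":2.4,"y":0,"z":1.8,"rx":0,"ry":0,"rz":0,"gripper":8.3},{"x":2.4,"y":0,"z":1.8,"rx":0,"ry":0,"rz":0,"gripper":8.3},{"x":2.4,"y":0,"z":1.7,"rx":0,"ry":0,"rz":0,"gripper":8.3},{"x":0,"y":0,"z":0,"rx":0,"ry":0,"rz":0,"gripper":8.3}]'
python3 - <<'E'
from h import *
R=Rg(.61,.062); z=R.as_matrix()[:,2]
t=np.array([.515,.252,.048])+.0187*z
go(t,R.as_euler('xyz'))
p=viewer.grab_frame("top")
for q in viewer.outline_of(p,"cylinder_center")[:1]:
    X=cloud(p,q["pixels"]); X=X[(X[:,2]>.05)&(X[:,2]<.064)]
    print(len(X), X.mean(0), np.polyfit(X[:,0],X[:,1],1), X[:,0].min(),X[:,0].max())
cv2.imwrite("pics/t2.png",cv2.resize(p["frame"][150:300,110:260],None,fx=4,fy=4))
E
```

```text
time_s: 13.17
tool_pos: [0.5255, 0.2522, 0.1135]
tcp_rot: [-3.133, 0.941, -3.07]
force: [-1.6, -0.2, -0.7]
opening: 0.0829
finger_force: 0.0
t 13.17 pos [0.5255 0.2522 0.1135] rpy [-3.133  0.941 -3.07 ] q [ 0.46  0.17 -0.99 -0.49 -0.32  0.24] F [-1.63 -0.2  -0.65] op 0.0829 0.0 | shift [5.88 0.09 4.87] [-0.001 -0.02   0.006]
541 [0.57265343 0.25673302 0.05635635] [0.04971365 0.22826433] 0.48882824614629733 0.6579376577284727
```

View pics/t2.png

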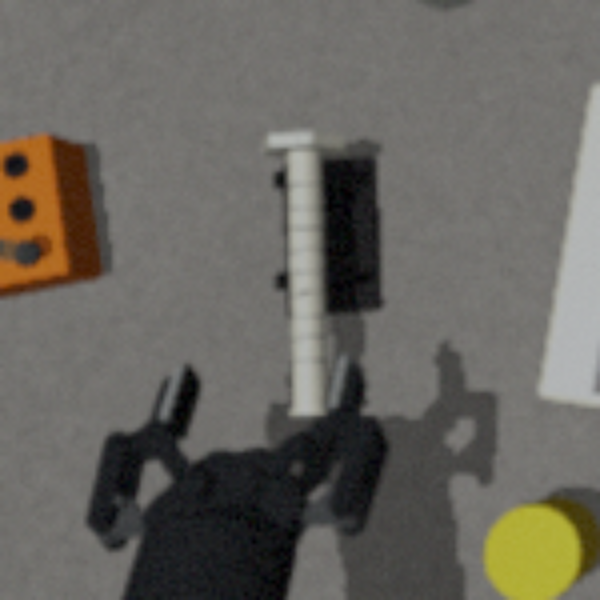

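Image: the tube (crop (307,150)–(307,415)) lies between the open fingers, allowing for parallax. Joint 3 is close to its limit, so I steepen the tool to about 46° before going down.

```bash
python3 -m crank '[{"x":0,"y":0,"z":0,"rx":0,"ry":0.085,"rz":0,"gripper":8.3},{"x":0,"y":0,"z":0,"rx":0,"ry":0.085,"rz":0,"gripper":8.3},{"x":0.5,"y":0,"z":0.5,"rx":0,"ry":0,"rz":0,"gripper":8.3},{"x":0.9,"y":0,"z":0.9,"rx":0,"ry":0,"rz":0,"gripper":8.3},{"x":0.9,"y":0,"z":0.9,"rx":0,"ry":0,"rz":0,"gripper":8.3},{"x":0.4,"y":0,"z":0.4,"rx":0,"ry":0,"rz":0,"gripper":8.3},{"x":0,"y":0,"z":0,"rx":0,"ry":0,"rz":0,"gripper":8.3},{"x":0,"y":0,"z":0,"rx":0,"ry":0,"rz":0,"gripper":8.3}]'
python3 - <<'E'
from h import *
R=Rg(.80,.055); z=R.as_matrix()[:,2]
t=np.array([.517,.2535,.048])+.0187*z
print(t); go(t,R.as_euler('xyz'))
E
```

```text
time_s: 13.93
tool_pos: [0.5286, 0.2539, 0.0832]
tcp_rot: [-3.141, 0.789, -3.076]
force: [-0.2, -0.0, 0.1]
opening: 0.0829
finger_force: 0.0
[0.53000871 0.2542162  0.03458544]
t 13.93 pos [0.5286 0.2539 0.0832] rpy [-3.141  0.789 -3.076] q [ 0.43  0.18 -0.9  -0.26 -0.26  0.27] F [-0.2  -0.05  0.11] op 0.0829 0.0 | shift [3.35 0.02 3.53] [0.007 0.018 0.007]
```

```bash
python3 -m crank '[{"x":0.6,"y":0,"z":0.6,"rx":0,"ry":0.018,"rz":0,"gripper":8.3},{"x":0.9,"y":0,"z":1,"rx":0,"ry":0,"rz":0,"gripper":8.3},{"x":0.9,"y":0,"z":1,"rx":0,"ry":0,"rz":0,"gripper":8.3},{"x":0.6,"y":0,"z":0.6,"rx":0,"ry":0,"rz":0,"gripper":7},{"x":0.3,"y":0,"z":0.3,"rx":0,"ry":0,"rz":0,"gripper":6},{"x":0,"y":0,"z":0,"rx":0,"ry":0,"rz":0,"gripper":5},{"x":0,"y":0,"z":0,"rx":0,"ry":0,"rz":0,"gripper":4},{"x":0,"y":0,"z":0,"rx":0,"ry":0,"rz":0,"gripper":3.5}]' 40
python3 - <<'E'
from h import *
R=Rg(.80,.055); z=R.as_matrix()[:,2]
t=np.array([.517,.2535,.048])+.0187*z
print(t); go(t,R.as_euler('xyz'))
E
```

```text
time_s: 14.6
tool_pos: [0.5297, 0.254, 0.0351]
tcp_rot: [-3.141, 0.77, -3.076]
force: [0.7, 0.5, -0.1]
opening: 0.0348
finger_force: 0.0
[0.53000871 0.2542162  0.03458544]
t 14.6 pos [0.5297 0.254  0.0351] rpy [-3.141  0.77  -3.076] q [ 0.43  0.29 -0.94 -0.4  -0.25  0.27] F [ 0.66  0.46 -0.08] op 0.0348 0.0 | shift [0.01 0.02 0.06] [ 0.007 -0.001  0.007]
```

Pose is on target. Now closing, then lifting clear of the rest.

```bash
python3 -m crank '[{"x":0,"y":0,"z":0,"rx":0,"ry":0,"rz":0,"gripper":2.8},{"x":0,"y":0,"z":0,"rx":0,"ry":0,"rz":0,"gripper":2.3},{"x":0,"y":0,"z":0,"rx":0,"ry":0,"rz":0,"gripper":2},{"x":0,"y":0,"z":0,"rx":0,"ry":0,"rz":0,"gripper":1.6},{"x":0,"y":0,"z":0,"rx":0,"ry":0,"rz":0,"gripper":1.2},{"x":0,"y":0,"z":0,"rx":0,"ry":0,"rz":0,"gripper":1.2},{"x":0,"y":0,"z":0,"rx":0,"ry":0,"rz":0,"gripper":1.2},{"x":0,"y":0,"z":0,"rx":0,"ry":0,"rz":0,"gripper":1.2}]' 60
python3 -m crank '[{"x":-0.3,"y":0,"z":-0.3,"rx":0,"ry":0,"rz":0,"gripper":1.2},{"x":-0.8,"y":0,"z":-0.8,"rx":0,"ry":0,"rz":0,"gripper":1.2},{"x":-1.4,"y":0,"z":-1.4,"rx":0,"ry":0,"rz":0,"gripper":1.2},{"x":-1.8,"y":0,"z":-1.8,"rx":0,"ry":0,"rz":0,"gripper":1.2},{"x":-1.8,"y":0,"z":-1.8,"rx":0,"ry":0,"rz":0,"gripper":1.2},{"x":-1.2,"y":0,"z":-1.2,"rx":0,"ry":0,"rz":0,"gripper":1.2},{"x":-0.5,"y":0,"z":-0.5,"rx":0,"ry":0,"rz":0,"gripper":1.2},{"x":0,"y":0,"z":0,"rx":0,"ry":0,"rz":0,"gripper":1.2}]'
python3 - <<'E'
from h import *
go([0.53,.254,.15])
p=viewer.grab_frame("side"); cv2.imwrite("pics/s3.png",cv2.resize(p["frame"][60:220,180:340],None,fx=3.5,fy=3.5))
from h import *
for cam in("side","top"):
    if cam=="top": p=viewer.grab_frame("top")
    q=viewer.outline_of(p,"cylinder_center")[:1]
    for q in q:
        X=cloud(p,q["pixels"]); c=np.median(X,0); X=X[np.linalg.norm(X-c,axis=1)<.12]
        u,s_,v=np.linalg.svd(X-X.mean(0)); print(cam,q["conf"],len(X),X.mean(0).round(3),v[0].round(3),X.min(0).round(3),X.max(0).round(3))
    for q in viewer.tip_of(p,"cylinder_foot")[:1]: print(q, pts(p,q["centre"])[0])
E
```

```text
time_s: 15.27
tool_pos: [0.5295, 0.2547, 0.0351]
tcp_rot: [3.141, 0.77, -3.076]
force: [-3.2, 4.0, 4.4]
opening: 0.0183
finger_force: 58.2
time_s: 15.93
tool_pos: [0.5316, 0.254, 0.1467]
tcp_rot: [3.142, 0.772, -3.077]
force: [0.1, 0.4, -1.1]
opening: 0.0182
finger_force: 58.4
t 15.93 pos [0.5316 0.254  0.1467] rpy [ 3.142  0.772 -3.077] q [ 0.43  0.07 -0.77 -0.01 -0.25  0.27] F [ 0.14  0.44 -1.11] op 0.0182 58.4 | shift [-0.12  0.01 -0.35] 
side 0.93 339 [0.607 0.252 0.164] [-0.998 -0.061 -0.007] [0.527 0.236 0.138] [0.663 0.286 0.183]
{'centre': [271.1, 129.1], 'conf': 0.8} [[0.64292901 0.24981275 0.15937361]]
top 0.6 749 [0.592 0.256 0.164] [-0.998 -0.053 -0.022] [0.499 0.239 0.135] [0.659 0.282 0.181]
```

View pics/s3.png

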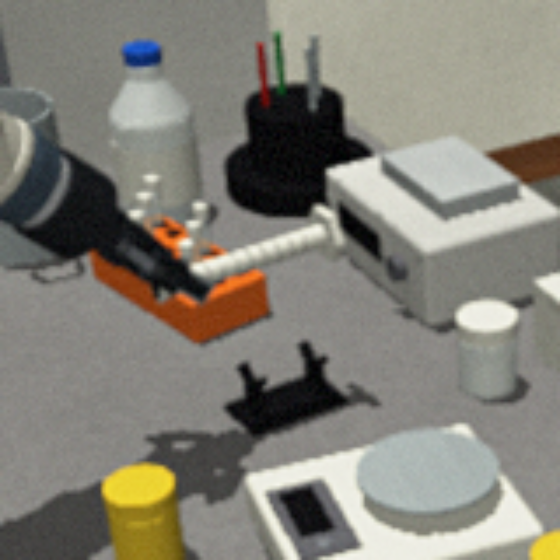

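The cylinder is held level and clear of the rest (crop tube (195,270)–(335,230)). Next, the turn to upright.

```bash
cat >> h.py <<'E'
def Rf(a,phi):  # upright: u heading phi
    u=np.array([np.cos(phi),np.sin(phi),0]); Z=np.array([0,0,1.])
    z=-np.cos(a)*Z+np.sin(a)*u; x=np.sin(a)*Z+np.cos(a)*u
    return Rn.from_matrix(np.c_[x,np.cross(z,x),z])
E
python3 - <<'E'
from h import *
R=Rn.from_euler('xyz',arm.state()['tcp_rot'])
for d in(-90,-60,-110,90):
    v=(R.inv()*Rf(.799,np.radians(d))).as_rotvec(); print(d,v.round(3),np.degrees(np.linalg.norm(v)))
E
```

```text
-90 [ 0.025  1.234 -1.641] 117.63437918721188
-60 [ 0.034  0.951 -2.174] 135.98082581736514
-110 [ 0.019  1.371 -1.27 ] 107.11504045307406
90 [-0.03   1.175  1.776] 122.05665152527405
```

```bash
python3 -m crank '[{"x":-1.9,"y":0,"z":-1.9,"rx":0,"ry":0,"rz":0,"gripper":1.2},{"x":-1.9,"y":0,"z":-1.9,"rx":0,"ry":0,"rz":0,"gripper":1.2},{"x":-1.9,"y":0,"z":-1.9,"rx":0,"ry":0,"rz":0,"gripper":1.2},{"x":-1.9,"y":0,"z":-1.9,"rx":0,"ry":0,"rz":0,"gripper":1.2},{"x":0,"y":0,"z":0,"rx":0.0014,"ry":0.0686,"rz":-0.0912,"gripper":1.2},{"x":0,"y":0,"z":0,"rx":0.0014,"ry":0.0686,"rz":-0.0912,"gripper":1.2},{"x":0,"y":0,"z":0,"rx":0.0014,"ry":0.0686,"rz":-0.0912,"gripper":1.2},{"x":0,"y":0,"z":0,"rx":0.0014,"ry":0.0686,"rz":-0.0912,"gripper":1.2}]'
python3 -m crank '[{"x":0,"y":0,"z":0,"rx":0.0014,"ry":0.0686,"rz":-0.0912,"gripper":1.2},{"x":0,"y":0,"z":0,"rx":0.0014,"ry":0.0686,"rz":-0.0912,"gripper":1.2},{"x":0,"y":0,"z":0,"rx":0.0014,"ry":0.0686,"rz":-0.0912,"gripper":1.2},{"x":0,"y":0,"z":0,"rx":0.0014,"ry":0.0686,"rz":-0.0912,"gripper":1.2},{"x":0,"y":0,"z":0,"rx":0.0014,"ry":0.0686,"rz":-0.0912,"gripper":1.2},{"x":0,"y":0,"z":0,"rx":0.0014,"ry":0.0686,"rz":-0.0912,"gripper":1.2},{"x":0,"y":0,"z":0,"rx":0.0014,"ry":0.0686,"rz":-0.0912,"gripper":1.2},{"x":0,"y":0,"z":0,"rx":0.0014,"ry":0.0686,"rz":-0.0912,"gripper":1.2}]'
python3 -m crank '[{"x":0,"y":0,"z":0,"rx":0.0014,"ry":0.0686,"rz":-0.0912,"gripper":1.2},{"x":0,"y":0,"z":0,"rx":0.0014,"ry":0.0686,"rz":-0.0912,"gripper":1.2},{"x":0,"y":0,"z":0,"rx":0.0014,"ry":0.0686,"rz":-0.0912,"gripper":1.2},{"x":0,"y":0,"z":0,"rx":0.0014,"ry":0.0686,"rz":-0.0912,"gripper":1.2},{"x":0,"y":0,"z":0,"rx":0.0014,"ry":0.0686,"rz":-0.0912,"gripper":1.2},{"x":0,"y":0,"z":0,"rx":0.0014,"ry":0.0686,"rz":-0.0912,"gripper":1.2},{"x":0,"y":0,"z":0,"rx":0,"ry":0,"rz":0,"gripper":1.2},{"x":0,"y":0,"z":0,"rx":0,"ry":0,"rz":0,"gripper":1.2}]'
python3 - <<'E'
from h import *
Rt=Rf(.799,-np.pi/2); z=Rt.as_matrix()[:,2]
t=np.array([.615,.012,.142+.10])+.0187*z
print(t); go(t,Rt.as_euler('xyz'))
E
```

```text
time_s: 16.9
tool_pos: [0.5326, 0.2539, 0.2518]
tcp_rot: [-2.9, 0.443, -2.672]
force: [0.1, -0.3, -0.5]
opening: 0.0185
finger_force: 58.3
time_s: 17.57
tool_pos: [0.5333, 0.2542, 0.2511]
tcp_rot: [-2.845, -0.3, -2.126]
force: [0.1, -0.2, -1.6]
opening: 0.0186
finger_force: 58.3
time_s: 18.23
tool_pos: [0.533, 0.255, 0.2496]
tcp_rot: [-3.141, -0.799, -1.572]
force: [-0.3, -0.1, -0.3]
opening: 0.0187
finger_force: 58.4
[ 0.615      -0.00140152  0.22895818]
t 18.23 pos [0.533  0.255  0.2496] rpy [-3.141 -0.799 -1.572] q [ 0.6   0.66  0.47  1.91 -0.63 -0.79] F [-0.25 -0.12 -0.25] op 0.0187 58.4 | shift [16.4  -8.21 19.81] [-0.     0.    -0.001]
```

```bash
python3 -m crank '[{"x":0.9,"y":-0.4,"z":0.9,"rx":0,"ry":0,"rz":0,"gripper":1.2},{"x":1.7,"y":-0.8,"z":1.75,"rx":0,"ry":0,"rz":0,"gripper":1.2},{"x":1.7,"y":-0.8,"z":1.75,"rx":0,"ry":0,"rz":0,"gripper":1.2},{"x":1.7,"y":-0.8,"z":1.75,"rx":0,"ry":0,"rz":0,"gripper":1.2},{"x":1.7,"y":-0.8,"z":1.75,"rx":0,"ry":0,"rz":0,"gripper":1.2},{"x":1.7,"y":-0.8,"z":1.75,"rx":0,"ry":0,"rz":0,"gripper":1.2},{"x":1.7,"y":-0.8,"z":1.75,"rx":0,"ry":0,"rz":0,"gripper":1.2},{"x":1.7,"y":-0.8,"z":1.75,"rx":0,"ry":0,"rz":0,"gripper":1.2}]'
python3 -m crank '[{"x":1.7,"y":-0.8,"z":1.75,"rx":0,"ry":0,"rz":0,"gripper":1.2},{"x":1.7,"y":-0.8,"z":1.75,"rx":0,"ry":0,"rz":0,"gripper":1.2},{"x":1.2,"y":-0.5,"z":1.3,"rx":0,"ry":0,"rz":0,"gripper":1.2},{"x":0.4,"y":-0.1,"z":0.4,"rx":0,"ry":0,"rz":0,"gripper":1.2},{"x":0,"y":0,"z":0,"rx":0,"ry":0,"rz":0,"gripper":1.2},{"x":0,"y":0,"z":0,"rx":0,"ry":0,"rz":0,"gripper":1.2},{"x":0,"y":0,"z":0,"rx":0,"ry":0,"rz":0,"gripper":1.2},{"x":0,"y":0,"z":0,"rx":0,"ry":0,"rz":0,"gripper":1.2}]'
cat > m.py <<'E'
from h import *
Rt=Rf(.799,-np.pi/2); z=Rt.as_matrix()[:,2]
t=np.array([.615,.012,.142+.10])+.0187*z
print(t); go(t,Rt.as_euler('xyz'))
s=arm.state(); R=Rn.from_euler('xyz',s['tcp_rot']).as_matrix(); g=s['tool_pos']-.0187*R[:,2]; print("grasp",g.round(4),"foot exp",(g+.142*(-np.sin(.799)*R[:,0]+np.cos(.799)*R[:,2])).round(4))
for cam in("side","top"):
    p=viewer.grab_frame(cam); cv2.imwrite(f"pics/{sys.argv[1]}_{cam}.png",cv2.resize(p["frame"][90:250,220:380],None,fx=3.5,fy=3.5))
    X=cloud(p,p["range_z"]>0)
    X=X[(np.hypot(X[:,0]-g[0],X[:,1]-g[1])<.03)&(X[:,2]>.077)]
    lo=X[:,2].min(); 
    for a,b in((.0,.012),(.015,.04),(.04,.065),(.065,.09)):
        S=X[(X[:,2]-lo>a)&(X[:,2]-lo<b)]
        if len(S)>3: print(cam,"z",round(lo,4),a,len(S),S.mean(0).round(4),"x",S[:,0].min().round(4),S[:,0].max().round(4),"y",S[:,1].min().round(4),S[:,1].max().round(4))
E
python3 m.py a
```

```text
time_s: 18.9
tool_pos: [0.593, 0.0681, 0.2536]
tcp_rot: [-3.133, -0.797, -1.58]
force: [-0.1, -0.2, -1.7]
opening: 0.0185
finger_force: 58.5
time_s: 19.57
tool_pos: [0.6148, -0.0006, 0.252]
tcp_rot: [-3.138, -0.798, -1.572]
force: [-0.2, -0.4, -0.8]
opening: 0.0181
finger_force: 58.5
[ 0.615      -0.00140152  0.22895818]
t 19.57 pos [ 6.148e-01 -6.000e-04  2.520e-01] rpy [-3.138 -0.798 -1.572] q [ 0.2   0.49  0.2   1.48 -0.78 -1.29] F [-0.17 -0.4  -0.76] op 0.0181 58.5 | shift [-1.59 -0.01  1.67] [-0.003  0.001 -0.001]
grasp [0.6148 0.0128 0.265 ] foot exp [0.6151 0.0129 0.123 ]
side z 0.1211 0.0 122 [0.6094 0.0055 0.1296] x 0.5881 0.6391 y -0.0134 0.0367
side z 0.1211 0.015 60 [0.6099 0.0056 0.1486] x 0.6011 0.6211 y -0.0026 0.0203
side z 0.1211 0.04 63 [0.6104 0.0058 0.1736] x 0.6029 0.6214 y -0.0013 0.0179
side z 0.1211 0.065 66 [0.6109 0.0047 0.1988] x 0.6025 0.6247 y -0.002 0.0125
top z 0.1234 0.0 194 [0.6077 0.0063 0.1308] x 0.5877 0.6352 y -0.0102 0.0328
top z 0.1234 0.015 16 [0.6061 0.0072 0.1493] x 0.6022 0.6148 y 0.0019 0.0177
top z 0.1234 0.04 12 [0.6074 0.0047 0.1715] x 0.603 0.6164 y 0.0015 0.0102
top z 0.1234 0.065 5 [0.6126 0.0024 0.2031] x 0.6047 0.6169 y 0.0014 0.0056
```

View pics/a_side.png

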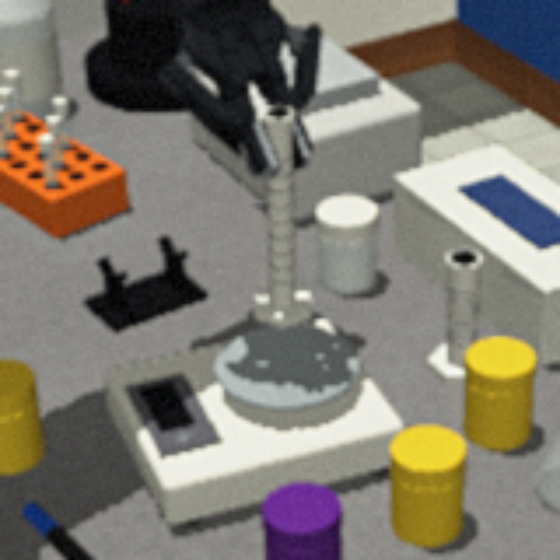

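The cylinder hangs upright over the pan (crop (280,110)–(285,310)). I'll check its verticality more carefully before lowering.

```bash
cat > v.py <<'E'
from h import *
from scipy.optimize import least_squares
# silhouette test: compare row-wise tube mid-column with a modelled axis, in both cameras
obs=[]
for cam in("side","top"):
    for _ in range(2):
        p=viewer.grab_frame(cam); X=cloud(p,p["range_z"]>0); s=arm.state()
        o=viewer.outline_of(p,"cylinder_center")
        o=[q for q in o if q["conf"]>.3]
        r,c=np.mgrid[0:400,0:640]; m=p["range_z"]>0
        W=np.full((400,640,3),9.); W[m]=X
        T=(np.hypot(W[...,0]-.613,W[...,1]-.012)<.022)&(W[...,2]>(.137 if len(sys.argv)<2 else float(sys.argv[1])))&(W[...,2]<.225)
        x=W[T]; print(cam,len(x),"x,y slope vs z",np.polyfit(x[:,2],x[:,0],1).round(4),np.polyfit(x[:,2],x[:,1],1).round(4))
        # raycast fit: pixel rays' surface points should lie on a 10 mm cylinder
        def f(v): 
            d=x-np.array([.613+v[0],.012+v[1],.17]); h=d[:,2]
            return np.hypot(d[:,0]-v[2]*h,d[:,1]-v[3]*h)-.010
        k=least_squares(f,[0,0,0,0],loss="soft_l1",f_scale=.001); print("   fit",k.x.round(4),np.sqrt((f(k.x)**2).mean()).round(4))
E
python3 v.py
```

```text
side 220 x,y slope vs z [0.0117 0.6083] [-0.0158  0.0083]
   fit [ 0.0007  0.0004  0.0112 -0.018 ] 0.0017
side 221 x,y slope vs z [0.0134 0.608 ] [-0.0114  0.0073]
   fit [ 0.0008 -0.      0.0135 -0.0158] 0.0019
top 28 x,y slope vs z [0.1077 0.5894] [-0.0659  0.0157]
   fit [-0.0002 -0.0009  0.0146 -0.0131] 0.0002
top 29 x,y slope vs z [0.1185 0.5874] [-0.0778  0.0177]
   fit [-0.0002 -0.0012  0.0128 -0.0086] 0.0002
```

```bash
python3 -m crank '[{"x":-0.1,"y":-0.1,"z":-0.1,"rx":0.0056,"ry":0.012,"rz":0.0057,"gripper":1.2},{"x":-0.5,"y":0,"z":0.5,"rx":0,"ry":0,"rz":0,"gripper":1.2},{"x":-0.9,"y":0,"z":0.9,"rx":0,"ry":0,"rz":0,"gripper":1.2},{"x":-0.9,"y":0,"z":0.9,"rx":0,"ry":0,"rz":0,"gripper":1.2},{"x":-0.5,"y":0,"z":0.45,"rx":0,"ry":0,"rz":0,"gripper":1.2},{"x":-0.3,"y":0,"z":0.3,"rx":0,"ry":0,"rz":0,"gripper":1.2},{"x":0,"y":0,"z":0,"rx":0,"ry":0,"rz":0,"gripper":1.2},{"x":0,"y":0,"z":0,"rx":0,"ry":0,"rz":0,"gripper":1.2}]'
python3 m.py b; python3 v.py 0.09
```

```text
time_s: 20.73
tool_pos: [0.6164, -0.0007, 0.2084]
tcp_rot: [-3.128, -0.811, -1.58]
force: [0.4, 0.3, 0.5]
opening: 0.0185
finger_force: 58.5
[ 0.615      -0.00140152  0.22895818]
t 20.73 pos [ 0.6164 -0.0007  0.2084] rpy [-3.128 -0.811 -1.58 ] q [ 0.2   0.51  0.12  1.38 -0.79 -1.28] F [0.4  0.29 0.49] op 0.0185 58.5 | shift [ 1.54  0.12 -1.37] [-0.007 -0.012 -0.007]
grasp [0.6163 0.0128 0.2213] foot exp [0.6177 0.0111 0.0793]
side z 0.0776 0.0 111 [0.6117 0.0029 0.0861] x 0.5903 0.6403 y -0.0148 0.0339
side z 0.0776 0.015 56 [0.6118 0.0045 0.1052] x 0.605 0.6237 y -0.0025 0.0154
side z 0.0776 0.04 52 [0.612  0.0042 0.1304] x 0.6056 0.6228 y -0.0018 0.0127
side z 0.0776 0.065 56 [0.6124 0.0036 0.156 ] x 0.6046 0.6238 y -0.0047 0.0153
top z 0.0794 0.0 172 [0.6105 0.0043 0.0876] x 0.5898 0.6375 y -0.011 0.0315
top z 0.0794 0.015 16 [0.6093 0.0047 0.108 ] x 0.6051 0.6198 y 0.0002 0.0119
top z 0.0794 0.04 6 [0.6091 0.0036 0.1302] x 0.606 0.6184 y 0.0008 0.0059
side 360 x,y slope vs z [-0.014   0.6144] [-0.0154  0.0067]
   fit [ 0.0019 -0.0016 -0.0261 -0.0183] 0.0037
side 355 x,y slope vs z [-0.0119  0.6139] [-0.0142  0.006 ]
   fit [ 0.0022 -0.0017 -0.0248 -0.0115] 0.0037
top 96 x,y slope vs z [-0.0224  0.6126] [-0.0224  0.006 ]
   fit [-0.003  -0.0043 -0.0724 -0.0345] 0.0053
top 91 x,y slope vs z [-0.0261  0.6129] [-0.0323  0.0079]
   fit [-0.0033 -0.0039 -0.0781 -0.0332] 0.005
```

```bash
python3 -m crank '[{"x":-0.14,"y":0,"z":-0.14,"rx":0,"ry":0,"rz":0,"gripper":1.2},{"x":-0.21,"y":0,"z":0.21,"rx":0,"ry":0,"rz":0,"gripper":1.2},{"x":-0.14,"y":0,"z":0.14,"rx":0,"ry":0,"rz":0,"gripper":1.2},{"x":-0.07,"y":0,"z":0.07,"rx":0,"ry":0,"rz":0,"gripper":1.2},{"x":-0.07,"y":0,"z":0.07,"rx":0,"ry":0,"rz":0,"gripper":1.2},{"x":0,"y":0,"z":0,"rx":0,"ry":0,"rz":0,"gripper":1.2},{"x":0,"y":0,"z":0,"rx":0,"ry":0,"rz":0,"gripper":1.2},{"x":0,"y":0,"z":0,"rx":0,"ry":0,"rz":0,"gripper":1.2}]'
cat > f.py <<'E'
from h import *
F=[]
for _ in range(4): p=viewer.grab_frame("side"); F.append(np.r_[arm.state()['force'],arm.state()['wrist_torque']])
print("F",np.mean(F,0).round(3)); X=cloud(p,p["range_z"]>0)
d=np.hypot(X[:,0]-.615,X[:,1]-.012); Q=X[(d>.035)&(d<.054)&(X[:,2]>.055)&(X[:,2]<.08)]; print("pan z",np.median(Q[:,2]),"n",len(Q))
S=X[(d<.03)&(X[:,2]>.085)&(X[:,2]<.18)]
A=X[(d<.032)&(X[:,2]>.0735)&(X[:,2]<.09)]; print("foot rng",A.min(0).round(4),A.max(0).round(4))
E
python3 f.py; python3 -c "from h import *; go([.615,.012,.2])"
```

```text
time_s: 21.9
tool_pos: [0.6164, 0.001, 0.2013]
tcp_rot: [-3.128, -0.811, -1.58]
force: [0.4, -0.5, -1.0]
opening: 0.0183
finger_force: 58.5
F [-0.287  0.592 -0.557  0.8    0.017  0.001]
pan z 0.07037548173722057 n 358
foot rng [ 0.5925 -0.0133  0.0735] [0.6415 0.0331 0.0896]
t 22.1 pos [0.6164 0.0011 0.2014] rpy [-3.127 -0.811 -1.581] q [ 0.21  0.52  0.11  1.36 -0.79 -1.27] F [-0.66  0.35  0.13] op 0.0184 58.5 | shift [-0.85  0.14 -0.7 ]
```

```bash
for i in 1 2 3; do python3 -m crank '[{"x":-0.035,"y":0,"z":0.035,"rx":0,"ry":0,"rz":0,"gripper":1.2},{"x":-0.035,"y":0,"z":0.035,"rx":0,"ry":0,"rz":0,"gripper":1.2},{"x":0,"y":0,"z":0,"rx":0,"ry":0,"rz":0,"gripper":1.2},{"x":0,"y":0,"z":0,"rx":0,"ry":0,"rz":0,"gripper":1.2},{"x":0,"y":0,"z":0,"rx":0,"ry":0,"rz":0,"gripper":1.2},{"x":0,"y":0,"z":0,"rx":0,"ry":0,"rz":0,"gripper":1.2},{"x":0,"y":0,"z":0,"rx":0,"ry":0,"rz":0,"gripper":1.2},{"x":0,"y":0,"z":0,"rx":0,"ry":0,"rz":0,"gripper":1.2}]' | grep -E 'pos|force'; python3 f.py; done
```

```text
tool_pos: [0.6165, 0.001, 0.2003]
force: [-0.3, 0.3, -0.6]
finger_force: 58.5
F [ 0.504 -0.489 -0.804  0.761  0.009  0.011]
pan z 0.07041787976508941 n 358
foot rng [ 0.5848 -0.0147  0.0736] [0.6425 0.0311 0.0899]
tool_pos: [0.6164, 0.001, 0.1993]
force: [0.3, -0.9, -0.5]
finger_force: 58.5
F [ 0.172  0.343 -0.214  0.722 -0.02   0.031]
pan z 0.07024241758686059 n 363
foot rng [ 0.5926 -0.0149  0.0737] [0.6402 0.0351 0.0896]
tool_pos: [0.6164, 0.001, 0.1983]
force: [0.8, 0.3, 1.0]
finger_force: 58.5
F [ 0.076  0.108  0.68   0.546  0.034 -0.022]
pan z 0.0693532234543771 n 362
foot rng [ 0.5898 -0.0135  0.0736] [0.6396 0.037  0.0897]
```

Contact is confirmed: the pan sank about 1 mm and the force rose about 1.4 N. Now a gentle release.

```bash
python3 -m crank '[{"x":0.02,"y":0,"z":-0.02,"rx":0,"ry":0,"rz":0,"gripper":1.6},{"x":0,"y":0,"z":0,"rx":0,"ry":0,"rz":0,"gripper":1.7},{"x":0,"y":0,"z":0,"rx":0,"ry":0,"rz":0,"gripper":1.8},{"x":0,"y":0,"z":0,"rx":0,"ry":0,"rz":0,"gripper":1.9},{"x":0,"y":0,"z":0,"rx":0,"ry":0,"rz":0,"gripper":2},{"x":0,"y":0,"z":0,"rx":0,"ry":0,"rz":0,"gripper":2.1},{"x":0,"y":0,"z":0,"rx":0,"ry":0,"rz":0,"gripper":2.2},{"x":0,"y":0,"z":0,"rx":0,"ry":0,"rz":0,"gripper":2.3}]' 20
python3 f.py
python3 -m crank '[{"x":0,"y":0,"z":0,"rx":0,"ry":0,"rz":0,"gripper":2.5},{"x":0,"y":0,"z":0,"rx":0,"ry":0,"rz":0,"gripper":2.8},{"x":0,"y":0,"z":0,"rx":0,"ry":0,"rz":0,"gripper":3.2},{"x":0,"y":0,"z":0,"rx":0,"ry":0,"rz":0,"gripper":3.8},{"x":0,"y":0,"z":0,"rx":0,"ry":0,"rz":0,"gripper":4.6},{"x":0,"y":0,"z":0,"rx":0,"ry":0,"rz":0,"gripper":5.4},{"x":0,"y":0,"z":0,"rx":0,"ry":0,"rz":0,"gripper":6},{"x":0,"y":0,"z":0,"rx":0,"ry":0,"rz":0,"gripper":6}]'
python3 f.py; python3 m.py c
```

```text
time_s: 25.37
tool_pos: [0.6164, 0.001, 0.1985]
tcp_rot: [-3.128, -0.811, -1.58]
force: [1.2, -0.3, 0.7]
opening: 0.0228
finger_force: 0.0
F [ 0.25   0.122 -0.281  0.645 -0.025 -0.016]
pan z 0.06978046807455278 n 362
foot rng [ 0.5912 -0.0146  0.0736] [0.6389 0.0346 0.0899]
time_s: 26.23
tool_pos: [0.6164, 0.001, 0.1986]
tcp_rot: [-3.128, -0.811, -1.58]
force: [0.6, -0.3, 0.4]
opening: 0.0599
finger_force: 0.0
F [-0.025  0.483  0.276  0.661  0.009 -0.006]
pan z 0.07001910877337024 n 359
foot rng [ 0.5906 -0.0125  0.0736] [0.642  0.0335 0.0899]
[ 0.615      -0.00140152  0.22895818]
t 26.43 pos [0.6164 0.001  0.1986] rpy [-3.128 -0.811 -1.58 ] q [ 0.21  0.52  0.1   1.36 -0.79 -1.27] F [0.99 0.26 0.34] op 0.0598 0.0 | shift [ 2.37  0.11 -1.92] [-0.007 -0.012 -0.006]
grasp [0.6163 0.0145 0.2115] foot exp [0.6177 0.0129 0.0695]
side z 0.0771 0.0 72 [0.6136 0.0057 0.0802] x 0.5912 0.6376 y -0.0135 0.031
side z 0.0771 0.015 51 [0.6122 0.0058 0.1043] x 0.604 0.6238 y -0.0022 0.0143
side z 0.0771 0.04 58 [0.6127 0.0059 0.13  ] x 0.6048 0.6249 y 0.0006 0.0148
side z 0.0771 0.065 63 [0.6128 0.0064 0.1551] x 0.6048 0.625 y 0.0005 0.0155
top z 0.077 0.0 125 [0.6126 0.0066 0.0787] x 0.5903 0.6387 y -0.0103 0.0329
top z 0.077 0.015 15 [0.6081 0.0074 0.1043] x 0.6047 0.6166 y 0.0021 0.0182
top z 0.077 0.04 15 [0.6089 0.0069 0.1294] x 0.6047 0.6185 y 0.0018 0.017
top z 0.077 0.065 19 [0.6098 0.0067 0.1533] x 0.6048 0.6204 y 0.0018 0.0183
```

View pics/c_side.png

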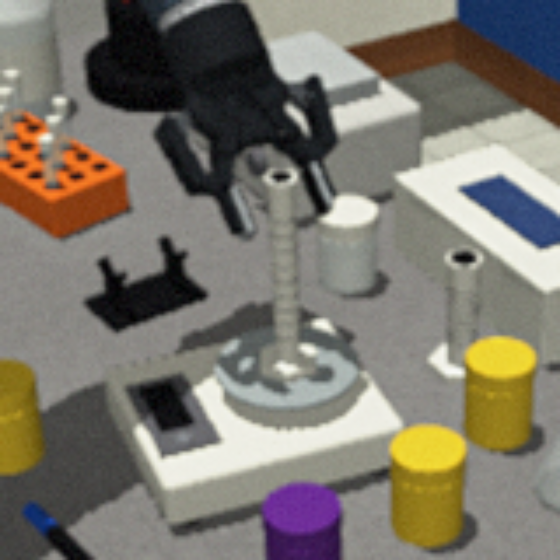

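The cylinder stands alone, upright and central on the pan. Next I retreat along the tool axis, then a final look.

```bash
python3 -m crank '[{"x":0,"y":0,"z":-0.6,"rx":0,"ry":0,"rz":0,"gripper":6},{"x":0,"y":0,"z":-1.2,"rx":0,"ry":0,"rz":0,"gripper":6},{"x":0,"y":0,"z":-2,"rx":0,"ry":0,"rz":0,"gripper":6},{"x":0,"y":0,"z":-2.5,"rx":0,"ry":0,"rz":0,"gripper":6},{"x":0,"y":0,"z":-2.5,"rx":0,"ry":0,"rz":0,"gripper":6},{"x":0,"y":0,"z":-2,"rx":0,"ry":0,"rz":0,"gripper":6},{"x":0,"y":0,"z":-1,"rx":0,"ry":0,"rz":0,"gripper":6},{"x":0,"y":0,"z":0,"rx":0,"ry":0,"rz":0,"gripper":6}]'
python3 m.py d; python3 -c "
from h import *
p=viewer.grab_frame('side'); cv2.imwrite('pics/e.png',p['frame'])"
```

```text
time_s: 27.2
tool_pos: [0.616, 0.0884, 0.2815]
tcp_rot: [-3.124, -0.81, -1.581]
force: [-0.0, -0.5, -0.6]
opening: 0.0601
finger_force: 0.0
[ 0.615      -0.00140152  0.22895818]
t 27.2 pos [0.616  0.0884 0.2815] rpy [-3.124 -0.81  -1.581] q [ 0.33  0.57  0.39  1.72 -0.76 -1.1 ] F [-0.03 -0.49 -0.64] op 0.0601 0.0 | shift [ 2.39  0.18 10.13] [-0.01  -0.011 -0.007]
grasp [0.6158 0.102  0.2944] foot exp [0.6175 0.1004 0.1524]
side z 0.2874 0.015 6 [0.6449 0.1048 0.3123] x 0.6441 0.6455 y 0.1028 0.1075
top z 0.2842 0.0 14 [0.6447 0.1013 0.2911] x 0.6444 0.6449 y 0.095 0.1091
top z 0.2842 0.015 17 [0.6447 0.1026 0.3071] x 0.6442 0.6456 y 0.094 0.1093
```

View pics/e.png

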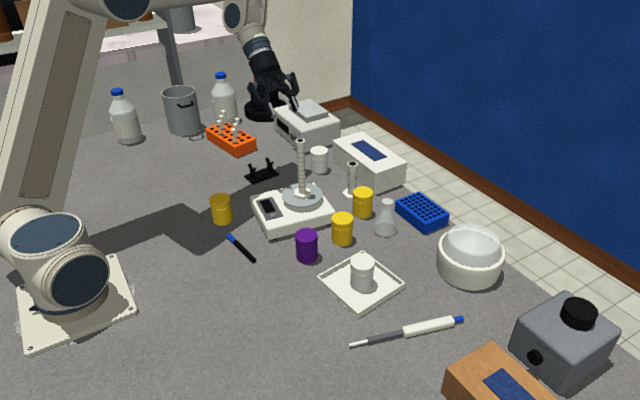

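The cylinder stands upright on the pan at (301,170), the jar stands in the tray at (362,272), the bystanders haven't moved and the robot is clear of everything.

```bash
python3 -c "from h import *; print(order.hand_in())"
```

```text
the job is handed in; nothing more can be done
None
```

I handed the job in at about 27 s of the 53 s allowed: the jar stands upright in the middle of the tray, and the measuring cylinder stands by itself on the balance pan, within about 2 mm of its centre.

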